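# Close up a mixing lid

## Robot

A 6-joint arm with a two-finger parallel gripper is mounted at the origin on the work surface. World frame = base frame: x ahead of the robot, y to its left, z up, the work surface at z = 0. Lengths are in m, angles in rad, forces in N, time in s.
With the tool pointing down it reaches from about 0.35 to 0.95 m from the base axis. Payload 17.4 kg.
Tool frame: the origin (TCP) lies midway between the tips of the shut fingers; the grasp point (between the pads) lies 19 mm behind it (grip_point_offset is the distance from the TCP to the grasp point, in m); z points along the fingers, y is the line along which they close (so a half turn about z gives the same grasp; the last joint's range is limited). The gripper opens to 93 mm and grips with 3 to 60 N. Pads are 15 mm wide; open, the fingers measure 128 mm over their backs; the gripper's body (75 mm by 188 mm) begins 65 mm behind the grasp point.
Start: joints at [-1.204, 0.116, 1.442, -0, 1.584, -0.038], TCP at [0.266, -0.62, 0.219] pointing down, gripper open.
Joint ranges: [-2.83, 2.83], [-0.83, 2.19], [0.07, 2.5], [-1.14, 4.28], [0.01, 3], [-2.97, 2.97]. Speed limits (rad/s): [1.89, 1.89, 2.22, 3.14, 3.14, 3.14].

## Interface

Orientations are given as a unit quaternion [w, x, y, z].
In Python, from plant import * gives the robot as it stands.
- The arm moves only by the tool move_arm, never from a script. Its argument "deltas" is a list of rows, each a list of 7 numbers: the shift along the tool's x, y, z in cm, then the turn, a rotation vector about the tool's x, y, z in rad, then the finger opening in cm, from 0 to 9.3. A call has 1 to 20 rows; each row is the pose to reach, as a shift and turn from the pose commanded when the call began, along the tool's axes at that moment; what a row does not reach only later rows make up. A row lasts 1/10 s, in which the tool goes at most 50 mm and 8.59 degrees, less where a joint would pass 70% of its speed; a pose out of reach is approached as far as the arm can. A call with a gripper value outside its range is refused whole. The fingers move at their own pace and stop on an object; "force" is the grip in N (left out, the last holds). Time passes only in rows, so rows that repeat a pose let the fingers close. It gives the time, the measured TCP pose, the force, the opening and the grip force at its end, in the units of the state.
- get_state(): the state, without advancing time (a new reading comes with each control period).
- read_camera(name): name is "scene" or "top"; returns (picture, depth): 384x512x3 uint8, red, green, blue; 384x512 float32, m along the optical axis (not along the pixel's ray), 0 where there is no reading.
- camera_info(name): a dict with "intrinsics" (3x3 intrinsics, pixels), "eye" and "orientation" of the camera in the world. Camera axes: x right, y down, z forward; pixel columns grow to the right and rows downward; lengths in m; the calibration is good to about 2 mm. A picture is of the moment at which its call begins. camera_info takes no time and is no camera call.
- finish_job(): hands the job in; it is judged then, once.
The state is a dict: "t": time; "joints": joint angles; "dq": joint speeds; "effort": joint torques, N m; "tool_pos": TCP position; "orientation": TCP orientation; "ft_force": force on the tool from outside, world axes, zero at the start; "torque": the same for the moment, N m; "opening": finger opening in m; "finger_force": force on a finger pad.
Only numpy, scipy, OpenCV 4.12 (cv2) and the standard library are available. Lean on these libraries where they do the work, as an engineer would, in place of code of your own. Each camera call takes 0.05 s, during which the arm holds its last target. There are 200 camera calls.

## Task

The big paint tin on the bench has just been fitted with its mixing lid; get it ready for the mixing rack. Push its pour-spout flap fully shut, and push both clamp levers on the sides of the lid right down until they lie home against the tin. Only push, with the fingertips: the tin stays standing where it is, neither lifted, tipped nor shoved along, and the other things on the bench stay undisturbed.

Things in the scene. Friction and masses are not known exactly. Their poses are not given: they have to be found in the camera images.
- tin: White 3.5 litre paint tin, diameter 176 mm, 165 mm tall, about 4 kg, standing loose on the bench, with a grey plastic mixing lid 189 mm across, its flat deck 177 mm above the bench. Origin: centre of the underside; z up the tin's axis. On the lid: pour spout towards the tin's -x, carrying handle towards +x, clamp lever a at +y, clamp lever b at -y.
- shaft_top (a point): Top of the agitator shaft on the tin's axis, 215 mm above the bench: a black cross bar 9 by 48 mm (along the tin's y) and 7 mm high, on a thin shaft over a bearing 48 mm across at its foot and 20 mm high. Not to be worked.
- handle (a point): Middle of the black carrying handle's upright bar, 126 mm from the tin's axis towards +x; 30 mm wide, from 67 to 174 mm above the bench. Not needed.
- spout_lip (a point): Outer lip of the pour spout, 132 mm from the tin's axis towards -x; trough 58 mm wide, walls up to 185 mm above the bench. Fixed on the lid.
- flap_part (a joint): Angle of the spout flap in rad: 0 = shut, lying level over the pour hole and pointing away from the tin's axis; 1.57 = standing straight up; more = leaning back over the middle of the lid; stop at 1.95. It starts open, at 1.25 to 1.85. It has light friction and stays where it is left (about 1 N at its edge moves it).
- flap_hinge (a point): Middle of the flap's hinge line, fixed on the tin 45 mm from its axis towards -x, 187 mm above the bench; the hinge line runs along the tin's y. The flap is a grey plastic plate 46 mm wide, 4 mm thick (2 mm either side of the hinge line) and reaches 61 mm from the hinge.
- flap_edge (a point): Middle of the flap's free edge, 60 mm from the hinge, in mid-thickness; moves with the flap.
- clamp_a_part (a joint): Angle in rad of clamp lever a (at the tin's +y): 0 = shut, hanging down close beside the tin, its tip splayed out 0.2 rad (11 degrees) from straight down; 1.37 = sticking straight out level; more = pointing up and outwards; stop at 2.3. It starts open, at 1.35 to 2.1. Friction holds it where it is left (2 to 3 N near its tip moves it).
- clamp_a_pivot (a point): Pivot of clamp lever a, at the lid's rim 102 mm from the tin's axis towards +y, 167 mm above the bench; the pin runs along the tin's x. The lever is a flat steel strip 20 mm wide and 5 mm thick, 52 mm long from pivot to tip, with a round cam of 7 mm radius at the pivot and a lip at the tip bent slightly outwards (look only).
- clamp_a_tip (a point): Tip of clamp lever a, 52 mm from its pivot; moves with the lever.
- clamp_b_part (a joint): The same for clamp lever b, at the tin's -y: 0 = shut, hanging down beside the tin, 1.37 = level, stop at 2.3, starts at 1.35 to 2.1.
- clamp_b_pivot (a point): Pivot of clamp lever b, 102 mm from the tin's axis towards -y, 167 mm above the bench; same lever.
- clamp_b_tip (a point): Tip of clamp lever b, 52 mm from its pivot; moves with the lever.
- small_tin: Bystander: small loose white tin without a mixing lid, 86 mm across, 94 mm tall; origin under its centre, z up.
- cup: Bystander: loose white plastic mixing cup, 82 mm across the rim, 95 mm tall; origin under its centre, z up.
- hardener: Bystander: loose hardener bottle, 60 mm across, 115 mm tall, black cap; origin under its centre, z up.

How it is judged:
At the end, for the whole second after the job is handed in: The spout flap and both clamp levers are within 0.08 rad (about 5 degrees) of fully shut, the tin stands upright and at rest within 30 mm of where it stood, and the other things are within 30 mm of where they stood (value of joint each of flap_part, clamp_a_part, clamp_b_part below 0.08 rad and angle between tin's own z axis and vertical below 0.03 rad and linear speed of tin below 0.02 m/s and distance of each of tin, small_tin, cup, hardener from where it was at the start of the episode below 0.03 m); the robot touches nothing.
It fails at once if the big tin was lifted (height (world z) of tin above 0.01 m).
It fails at once if the big tin was tipped (angle between tin's own z axis and vertical above 0.12 rad).
It fails at once if the big tin was shoved along by more than 30 mm (distance of tin from where it was at the start of the episode above 0.03 m).
It fails at once if another thing on the bench was moved by more than 30 mm, lifted or tipped (distance of any of small_tin, cup, hardener from where it was at the start of the episode above 0.03 m or angle between any of small_tin, cup, hardener's own z axis and vertical above 0.2 rad).
It also fails if it takes over 51 s, if anything falls off the work surface, if the arm or the gripper's body presses on something with over 40 N, if the wrist force passes 120 N, or if a joint passes its speed limit or range.

## Working session

There is one attempt and no reset: what is moved stays moved. The work goes in short steps, Python scripts to look and compute and a tool call to move; the robot and the scene stay as the last step left them, time stands still between calls to the robot, and variables do not carry over. Pictures are saved under pics/ and viewed, at most 10 in all, crops included, and the job is handed in when it is done.

Besides the shell and the picture viewer there is one more tool, called after "Call:" as name(argument=value, ...), one argument or row to a line, values as JSON. move_arm: Moves the arm, as the interface text tells. Its arguments: {"type":"object","properties":{"deltas":{"type":"array","items":{"type":"array","items":{"type":"number"}}},"force":{"type":"number"}},"required":["deltas"]}

```bash
mkdir -p pics; cat > h.py <<'E'
from plant import *
import numpy as np, cv2
from scipy.spatial.transform import Rotation as R
def cloud(name):
    im,d=read_camera(name); c=camera_info(name); K=np.array(c["intrinsics"]); q=c["orientation"]
    v,u=np.mgrid[:384,:512]
    P=np.stack([(u-K[0,2])/K[0,0]*d,(v-K[1,2])/K[1,1]*d,d],-1)
    M=R.from_quat([q[1],q[2],q[3],q[0]]).as_matrix() if np.size(q)==4 else np.array(q)
    return im,d,P@M.T+np.array(c["eye"])
E
python3 - <<'E'
from h import *
for n in ("top","scene"):
    im,d,P=cloud(n); np.savez(n+"0.npz",im=im,d=d,P=P)
    c=camera_info(n);print(n,c["eye"],c["orientation"])
    cv2.imwrite(f"pics/{n}0.png",cv2.resize(im[...,::-1],(800,600)))
s=get_state();print(s["t"],s["tool_pos"],s["orientation"])
E
```

```text
top [ 0.35503198 -0.01390151  1.41809259] [ 0.05986149 -0.69646726  0.712639   -0.05912373]
scene [ 1.06234778 -0.36610233  1.01885631] [-0.26487128  0.84501164  0.44228802 -0.14205576]
0.1 [ 0.26574058 -0.62029374  0.21794155] [-5.32427659e-04  9.79590050e-01  2.01005075e-01 -9.97621331e-05]
```

View pics/top0.png

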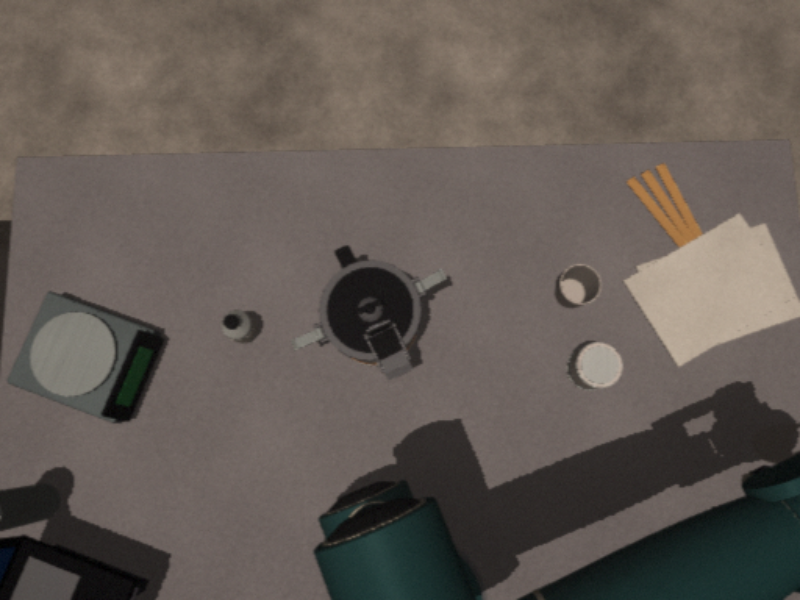

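View pics/scene0.png

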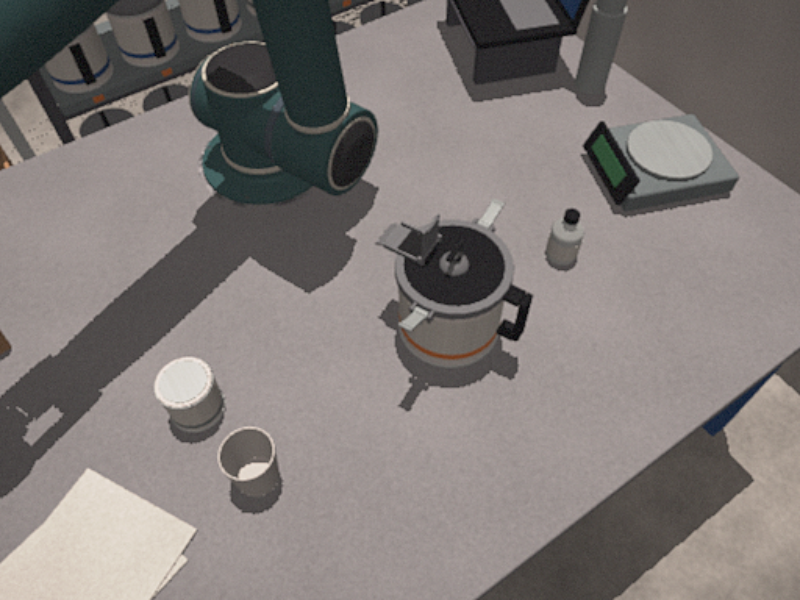

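The top view (800x600) shows the tin at about (370,310). Its spout is at (395,365), the handle at (346,256), lever a at (310,340) and lever b at (435,282). The flap stands roughly upright at (382,335), and the bystanders are well clear of the tin.

```bash
cat > meas.py <<'E'
from h import *
from scipy.optimize import least_squares
def model(Ps,init=None):
    P=np.concatenate(Ps)
    c0=np.array([0.47,0.0]) if init is None else init
    return P
E
rm meas.py
python3 - <<'E'
from h import *
from scipy.optimize import least_squares
T=np.load("top0.npz");S=np.load("scene0.npz")
P=T["P"]; print("px at tin",P[198,237],"bench",P[150,150])
Q=np.concatenate([T["P"].reshape(-1,3),S["P"].reshape(-1,3)])
cen=P[198,237,:2]
for n,M in (("top",T),("scene",S)):
    q=M["P"].reshape(-1,3); r=np.hypot(*(q[:,:2]-cen).T)
    m=(r<.11)&(q[:,2]>.165)&(q[:,2]<.185); k=q[m]
    print(n,"deck z",np.median(k[:,2]))
    c=cen
    # lid rim outer: bin by angle, max radius
    for _ in range(5):
        d=k[:,:2]-c;a=np.arctan2(d[:,1],d[:,0]);rr=np.hypot(*d.T)
        pts=[]
        for b in np.linspace(-np.pi,np.pi,73)[:-1]:
            w=(a>=b)&(a<b+.0873)&(rr<.099)
            if w.sum()>3: i=np.where(w)[0][np.argmax(rr[w])]; pts.append(k[i,:2])
        pts=np.array(pts)
        s=least_squares(lambda p:np.hypot(*(pts-p[:2]).T)-p[2],[*c,.094],loss="soft_l1",f_scale=.002);c=s.x[:2]
    print(" centre",s.x)
    r=np.hypot(*(q[:,:2]-c).T)
    o=q[(r>.104)&(r<.165)&(q[:,2]>.10)&(q[:,2]<.3)]
    a=np.degrees(np.arctan2(o[:,1]-c[1],o[:,0]-c[0]))
    h,e=np.histogram(a,36,(-180,180))
    for i in range(36):
        if h[i]:
            w=(a>=e[i])&(a<e[i+1]); print("  ",e[i],h[i],o[w].mean(0).round(3),o[w][:,2].max().round(3),np.hypot(*(o[w][:,:2]-c).T).max().round(3))
E
```

```text
px at tin [0.55977931 0.06424227 0.20086944] bench [0.76314122 0.36667398 0.00180324]
top deck z 0.17896626083107314
 centre [0.56382711 0.06564629 0.09440562]
   -180.0 4 [0.455 0.047 0.187] 0.189 0.115
   -170.0 67 [0.45  0.034 0.178] 0.186 0.134
   -160.0 70 [0.456 0.015 0.177] 0.184 0.131
   -150.0 52 [0.467 0.001 0.179] 0.191 0.132
   -80.0 10 [ 0.598 -0.039  0.176] 0.182 0.127
   -70.0 117 [ 0.617 -0.052  0.184] 0.198 0.151
   -60.0 3 [ 0.62  -0.024  0.174] 0.178 0.107
   10.0 21 [0.676 0.103 0.174] 0.18 0.131
   20.0 63 [0.672 0.116 0.175] 0.182 0.132
   30.0 9 [0.661 0.124 0.173] 0.178 0.126
   100.0 19 [0.526 0.179 0.175] 0.182 0.155
   110.0 120 [0.51  0.185 0.176] 0.186 0.156
   120.0 4 [0.508 0.155 0.174] 0.177 0.107
scene deck z 0.17874082325472718
 centre [0.5685453  0.06616627 0.09452037]
   -180.0 11 [0.46  0.049 0.184] 0.187 0.118
   -170.0 59 [0.455 0.036 0.178] 0.185 0.136
   -160.0 65 [0.462 0.016 0.178] 0.182 0.134
   -150.0 45 [0.472 0.    0.18 ] 0.19 0.133
   -80.0 18 [ 0.602 -0.039  0.174] 0.186 0.134
   -70.0 119 [ 0.622 -0.05   0.184] 0.197 0.15
   -60.0 9 [ 0.625 -0.023  0.17 ] 0.177 0.108
   10.0 116 [0.686 0.105 0.148] 0.178 0.133
   20.0 121 [0.68  0.117 0.163] 0.179 0.132
   30.0 9 [0.667 0.125 0.173] 0.178 0.129
   100.0 19 [0.532 0.178 0.175] 0.18 0.152
   110.0 121 [0.514 0.187 0.176] 0.184 0.157
   120.0 6 [0.511 0.157 0.173] 0.176 0.11
```

```bash
cat >> h.py <<'E'
YAW=np.radians(24.3); CEN={"top":np.array([.5638,.0656]),"scene":np.array([.5685,.0662])}
def tinframe(P,c,dz=.0017):
    q=P.reshape(-1,3).copy(); q[:,:2]-=c; q[:,2]-=dz
    return q@np.array([[np.cos(YAW),-np.sin(YAW),0],[np.sin(YAW),np.cos(YAW),0],[0,0,1]])
def angles(P,c):
    t=tinframe(P,c); out={}
    for n,s in (("a",1),("b",-1)):
        r=s*t[:,1]-.102; z=t[:,2]-.167
        k=(abs(t[:,0])<.013)&(np.hypot(r,z)>.02)&(np.hypot(r,z)<.056)&(r>.003)
        ph=np.arctan2(r[k],-z[k]); out[n]=(k.sum(),np.round(np.median(ph)-.2-.07,2))
    o=-t[:,0]-.045; z=t[:,2]-.187; h=np.hypot(o,z)
    k=(abs(t[:,1])<.025)&(h>.02)&(h<.065)&(z>-.004)&((o>-.005)|(z>.04)); out["flap"]=(k.sum(),np.round(np.percentile(np.arctan2(z[k],o[k]),[10,50,90]),2))
    return out
E
python3 - <<'E'
from h import *
for n in CEN: print(n,angles(np.load(n+"0.npz")["P"],CEN[n]))
c=np.array([.566,.066])
def W(x,y,z): return np.round([c[0]+x*np.cos(YAW)-y*np.sin(YAW),c[1]+x*np.sin(YAW)+y*np.cos(YAW),z],3)
print(W(-.02,0,.3))
for n in CEN:
    t=tinframe(np.load(n+"0.npz")["P"],CEN[n]);k=(abs(t[:,1])<.025)&(t[:,2]>.222)&(np.hypot(t[:,0],t[:,1])<.12);print(n,t[k].mean(0),t[k].min(0),t[k].max(0))
    k=(np.hypot(t[:,0],t[:,1])<.03)&(t[:,2]>.2)&(t[:,2]<.222);print(t[k].mean(0))
E
```

```text
top {'a': (np.int64(91), np.float64(1.54)), 'b': (np.int64(84), np.float64(1.81)), 'flap': (np.int64(87), array([1.44, 1.57, 1.63]))}
scene {'a': (np.int64(93), np.float64(1.53)), 'b': (np.int64(83), np.float64(1.82)), 'flap': (np.int64(133), array([1.56, 1.62, 1.65]))}
[0.548 0.058 0.3  ]
top [-4.45323539e-02 -8.86461253e-05  2.40425288e-01] [-0.04806179 -0.02192045  0.22216161] [-0.03945888  0.0220001   0.25233126]
[ 0.00050356 -0.00057696  0.21367726]
scene [-0.04310304 -0.00109061  0.23922544] [-0.04686535 -0.02186187  0.22230907] [-0.03995155  0.0235395   0.24955926]
[ 0.00084957 -0.00060312  0.2126372 ]
```

```bash
cat >> h.py <<'E'
C=np.array([.566,.066])
def W(x,y,z): return np.array([C[0]+x*np.cos(YAW)-y*np.sin(YAW),C[1]+x*np.sin(YAW)+y*np.cos(YAW),z])
def ori(extra=0,tilt=0):
    """tool down, tool x at tin x turned by extra (rad) about z, then tilted about tin x by tilt"""
    return R.from_euler("z",YAW)*R.from_euler("x",tilt)*R.from_euler("z",extra)*R.from_euler("x",np.pi)
def rows(targets):
    s=get_state();q=s["orientation"];R0=R.from_quat([q[1],q[2],q[3],q[0]])
    print("t",round(s["t"],2),"tcp",s["tool_pos"].round(4))
    for p,o in targets:
        d=R0.inv().apply(p-s["tool_pos"])*100; v=(R0.inv()*o).as_rotvec()
        print([float(x) for x in np.r_[d.round(2),v.round(3)]])
def lever(sgn,th,s,press=0,hw=.0075,tilt=0):
    ph=th+.2; d=np.array([np.sin(ph),-np.cos(ph)]); n=np.array([np.cos(ph),np.sin(ph)])
    c=np.array([.102,.167])+s*d+(.0025-press)*n
    c[0]+=hw*(1 if ph<np.pi/2 else -1) if abs(ph-np.pi/2)>.25 else hw*(np.pi/2-ph)/.25
    return W(0,sgn*c[0],c[1])
def flap(th,s,press=0,hw=.0075):
    c=np.array([.045,.187])+s*np.array([np.cos(th),np.sin(th)])+(.002-press)*np.array([-np.sin(th),np.cos(th)]); c[0]-=hw*min(1,np.sin(th)/.25)
    return W(-c[0],0,c[1])
E
python3 - <<'E'
from h import *
o=ori()
rows([(W(-.02,0,.30),o),(W(-.02,0,.232),o)])
E
```

```text
t 0.1 tcp [ 0.2657 -0.6203  0.2179]
[52.63, -51.23, -8.15, -0.001, -0.0, -0.019]
[52.63, -51.22, -1.35, -0.001, -0.0, -0.019]
```

Call:
move_arm(
  deltas=[
    [1,-1,-4,0,0,0,0],
    [3,-3,-8.2,0,0,0,0],
    [6,-6,-8.2,0,0,0,0],
    [9,-9,-8.2,0,0,0,0],
    [13,-12.5,-8.2,0,0,0,0],
    [17,-16.5,-8.2,0,0,0,0],
    [20,-19.5,-8.2,0,0,0,0],
    [23.5,-23,-8.2,0,0,-0.01,0],
    [27,-26.5,-8.2,0,0,-0.01,0],
    [30.5,-30,-8.2,0,0,-0.01,0],
    [34,-33.3,-8.2,0,0,-0.01,0],
    [37.5,-36.6,-8.2,0,0,-0.02,0],
    [41,-40,-8.2,0,0,-0.02,0],
    [44.5,-43.5,-8.2,0,0,-0.02,0],
    [48,-46.8,-8.2,0,0,-0.02,0],
    [50.5,-49.2,-8.2,0,0,-0.02,0],
    [52,-50.6,-8.2,0,0,-0.02,0],
    [52.6,-51.2,-8.2,0,0,-0.02,0],
    [52.6,-51.2,-8.2,0,0,-0.02,0],
    [52.6,-51.2,-8.2,0,0,-0.02,0],
  ],
)

```text
t: 2.1
tool_pos: [0.5474, 0.0565, 0.3006]
orientation: [0.0, 0.978, 0.211, -0.0]
ft_force: [1.0, 0.5, 1.1]
opening: 0.0007
finger_force: 0.0
```

```bash
python3 - <<'E'
from h import *
o=ori()
rows([(W(-.02,0,.30),o),(W(-.02,0,.232),o)]+[(flap(t,.045,p),o) for t,p in ((1.57,0),(1.4,0),(1.2,0),(1,0),(.8,0),(.6,0),(.4,0),(.2,0),(0,0),(0,.003),(0,-.03),(0,-.1))])
E
```

```text
t 2.1 tcp [0.5474 0.0565 0.3006]
[0.08, -0.1, 0.06, 0.0, 0.0, 0.0]
[0.09, -0.1, 6.86, 0.0, 0.0, 0.0]
[-1.47, -0.1, 6.86, 0.0, 0.0, 0.0]
[-2.23, -0.1, 6.89, 0.0, 0.0, 0.0]
[-3.11, -0.1, 7.09, 0.0, 0.0, 0.0]
[-3.93, -0.1, 7.47, 0.0, 0.0, 0.0]
[-4.66, -0.1, 7.99, 0.0, 0.0, 0.0]
[-5.27, -0.1, 8.65, 0.0, 0.0, 0.0]
[-5.73, -0.1, 9.42, 0.0, 0.0, 0.0]
[-6.19, -0.1, 10.27, 0.0, 0.0, 0.0]
[-6.91, -0.1, 11.16, 0.0, 0.0, 0.0]
[-6.91, -0.1, 11.46, 0.0, 0.0, 0.0]
[-6.91, -0.1, 8.16, 0.0, 0.0, 0.0]
[-6.92, -0.1, 1.16, 0.0, 0.0, 0.0]
```

Call:
move_arm(
  deltas=[
    [0,0,3.5,0,0,0,0],
    [0,0,6.8,0,0,0,0],
    [-1.4,0,6.8,0,0,0,0],
    [-2.2,0,6.9,0,0,0,0],
    [-3.1,0,7.1,0,0,0,0],
    [-3.9,0,7.5,0,0,0,0],
    [-4.6,0,8,0,0,0,0],
    [-5.3,0,8.7,0,0,0,0],
    [-5.9,0,9.4,0,0,0,0],
    [-6.4,0,10.2,0,0,0,0],
    [-6.9,0,10.8,0,0,0,0],
    [-6.9,0,11.1,0,0,0,0],
    [-6.9,0,11.3,0,0,0,0],
    [-6.9,0,11.3,0,0,0,0],
  ],
)

```text
t: 3.5
tool_pos: [0.4845, 0.0287, 0.1889]
orientation: [0.0, 0.978, 0.211, -0.0]
ft_force: [-8.7, -2.0, 12.5]
opening: 0.0005
finger_force: 6.1
```

Call:
move_arm(
  deltas=[
    [0,0,0.2,0,0,0,0],
    [0,0,0.2,0,0,0,0],
  ],
)

```text
t: 3.7
tool_pos: [0.4847, 0.0286, 0.1884]
orientation: [0.0, 0.978, 0.211, 0.0]
ft_force: [-16.5, -3.4, 27.4]
opening: 0.0005
finger_force: 13.7
```

```bash
python3 - <<'E'
from h import *
rows([])
o=ori(); e=ori(np.pi/2)
u=W(-.09,0,.30)
print("up",u)
# lever b: tilt so finger tips point inward; approach
for tl in (0.3,-0.3):
    o2=ori(np.pi/2,tl); print(tl,"z axis in tin y:",(R.from_euler("z",-YAW)*o2).apply([0,0,1]).round(2))
s=get_state(); print(s["joints"].round(2))
E
```

```text
t 3.7 tcp [0.4847 0.0286 0.1884]
up [0.48397371 0.02896371 0.3       ]
0.3 z axis in tin y: [ 0.    0.3  -0.96]
-0.3 z axis in tin y: [ 0.   -0.3  -0.96]
[ 0.01 -0.3   1.88 -0.    1.56  1.15]
```

```bash
cat >> h.py <<'E'
def lever(sgn,th,s,press=0,hw=.0075,tilt=.3):
    ph=th+.2; d=np.array([np.sin(ph),-np.cos(ph)]); n=np.array([np.cos(ph),np.sin(ph)])
    c=np.array([.102,.167])+s*d+(.0025-press)*n
    k=np.clip((np.pi/2-tilt-ph)/.25,-1,1)
    c+=hw*k*np.array([np.cos(tilt),-np.sin(tilt)])
    return W(0,sgn*c[0],c[1])
def path(sgn):
    o=ori(np.pi/2,.3*-sgn)
    rows([(lever(sgn,t,.04,p),o) for t,p in ((2.1,-.01),(1.9,0),(1.7,0),(1.5,0),(1.3,0),(1.1,0),(.9,0),(.7,0),(.5,0),(.3,0),(.15,0),(.05,0),(0,0.001),(0,.003),(0,-.03))])
E
python3 - <<'E'
from h import *
o=ori(np.pi/2,.3)
p=lever(-1,2.1,.04,-.01);p[2]=.30
rows([(W(-.09,0,.30),ori()),(p,o)])
E
```

```text
t 3.7 tcp [0.4847 0.0286 0.1884]
[-0.05, -0.05, -11.16, 0.001, -0.0, 0.001]
[8.95, 11.59, -11.14, 0.237, 0.236, -1.557]
```

Call:
move_arm(
  deltas=[
    [0,0,-4,0,0,0,0],
    [0,0,-8,0,0,0,0],
    [0,0,-11.1,0,0,0,0],
    [0.8,1.1,-11.1,0.02,0.02,-0.13,0],
    [1.6,2.1,-11.1,0.04,0.04,-0.26,0],
    [2.4,3.2,-11.1,0.06,0.06,-0.39,0],
    [3.2,4.2,-11.1,0.08,0.08,-0.52,0],
    [4,5.3,-11.1,0.1,0.1,-0.65,0],
    [4.9,6.4,-11.1,0.12,0.12,-0.78,0],
    [5.7,7.4,-11.1,0.14,0.14,-0.91,0],
    [6.5,8.4,-11.1,0.16,0.16,-1.04,0],
    [7.3,9.5,-11.1,0.18,0.18,-1.17,0],
    [8.1,10.5,-11.1,0.2,0.2,-1.3,0],
    [8.9,11.6,-11.1,0.22,0.22,-1.43,0],
    [8.9,11.6,-11.1,0.237,0.236,-1.557,0],
    [8.9,11.6,-11.1,0.237,0.236,-1.557,0],
    [8.9,11.6,-11.1,0.237,0.236,-1.557,0],
  ],
)

```text
t: 5.4
tool_pos: [0.6139, -0.0401, 0.2964]
orientation: [-0.126, 0.538, 0.829, 0.081]
ft_force: [0.2, -0.3, 0.7]
opening: 0.0007
finger_force: 0.0
```

```bash
python3 - <<'E'
from h import *
path(-1)
P={}
for n in CEN:
    im,d,p=cloud(n); print(n,angles(p,CEN[n])); 
    if n=="scene": cv2.imwrite("pics/s1.png",cv2.resize(im[90:300,180:400,::-1],None,fx=2.5,fy=2.5))
E
```

```text
t 5.4 tcp [ 0.6139 -0.0401  0.2964]
[-2.7, 0.02, 8.71, -0.001, -0.001, -0.004]
[-4.23, 0.03, 9.66, -0.001, -0.001, -0.004]
[-4.8, 0.03, 10.22, -0.001, -0.001, -0.004]
[-5.25, 0.03, 10.88, -0.001, -0.001, -0.004]
[-5.61, 0.03, 11.62, -0.001, -0.001, -0.004]
[-6.37, 0.04, 12.41, -0.001, -0.001, -0.004]
[-6.96, 0.04, 13.21, -0.001, -0.001, -0.004]
[-7.03, 0.04, 13.99, -0.001, -0.001, -0.004]
[-6.72, 0.04, 14.73, -0.001, -0.001, -0.004]
[-6.26, 0.04, 15.38, -0.001, -0.001, -0.004]
[-5.84, 0.04, 15.81, -0.001, -0.001, -0.004]
[-5.52, 0.04, 16.06, -0.001, -0.001, -0.004]
[-5.27, 0.03, 16.21, -0.001, -0.001, -0.004]
[-5.09, 0.03, 16.31, -0.001, -0.001, -0.004]
[-7.99, 0.05, 14.73, -0.001, -0.001, -0.004]
top {'a': (np.int64(90), np.float64(1.53)), 'b': (np.int64(0), np.float64(nan)), 'flap': (np.int64(229), array([-0.02,  0.05,  0.14]))}
  return _methods._mean(a, axis=axis, dtype=dtype,
  ret = ret.dtype.type(ret / rcount)
Traceback (most recent call last):
  File "h.py", line 21, in angles
    k=(abs(t[:,1])<.025)&(h>.02)&(h<.065)&(z>-.004)&((o>-.005)|(z>.04)); out["flap"]=(k.sum(),np.round(np.percentile(np.arctan2(z[k],o[k]),[10,50,90]),2))
                                                                                                       ~~~~~~~~~~~~~^^^^^^^^^^^^^^^^^^^^^^^^^^^^^^^^^^
IndexError: index -1 is out of bounds for axis 0 with size 0
```

Call:
move_arm(
  deltas=[
    [-1.2,0,4,0,0,0,0],
    [-2.7,0,8.5,0,0,0,0],
    [-4.2,0,9.7,0,0,0,0],
    [-4.8,0,10.2,0,0,0,0],
    [-5.2,0,10.9,0,0,0,0],
    [-5.6,0,11.6,0,0,0,0],
    [-6.4,0,12.4,0,0,0,0],
    [-7,0,13.2,0,0,0,0],
    [-7,0,14,0,0,0,0],
    [-6.7,0,14.7,0,0,0,0],
    [-6.3,0,15.4,0,0,0,0],
    [-5.8,0,15.8,0,0,0,0],
    [-5.5,0,16.1,0,0,0,0],
    [-5.3,0,16.2,0,0,0,0],
    [-5.3,0,16.2,0,0,0,0],
  ],
)

```text
t: 7.0
tool_pos: [0.615, -0.0432, 0.1265]
orientation: [-0.125, 0.537, 0.831, 0.081]
ft_force: [4.5, -9.6, -0.3]
opening: 0.0004
finger_force: 5.2
```

Call:
move_arm(
  deltas=[
    [0.2,0,0.1,0,0,0,0],
    [0.2,0,0.1,0,0,0,0],
  ],
)

```text
t: 7.2
tool_pos: [0.6146, -0.0424, 0.1265]
orientation: [-0.124, 0.537, 0.831, 0.08]
ft_force: [7.4, -18.6, 1.0]
opening: 0.0003
finger_force: 9.8
```

```bash
python3 - <<'E'
from h import *
t=get_state()["tool_pos"]-np.r_[C,0]; print("TCP radial",(-(-t[0]*np.sin(YAW)+t[1]*np.cos(YAW))).round(4),"expected at shut",np.round(np.linalg.norm((lever(-1,0,.04)-np.r_[C,0])[:2]),4))
p=lever(-1,0,.04,-.03)
q=p.copy(); q[2]=.30
o=ori(np.pi/2,.3);v=ori(np.pi/2,0)
m1=W(.07,-.06,.32); a=lever(1,2.1,.04,-.01,tilt=.3); a[2]=.30
rows([(p,o),(q,o),(W(0,-.0,.31),v),(a,ori(np.pi/2,-.3))])
E
```

```text
TCP radial 0.1188 expected at shut 0.1196
t 7.2 tcp [ 0.6146 -0.0424  0.1265]
[-2.72, 0.03, -1.41, 0.001, 0.004, -0.001]
[2.17, 0.04, -17.48, 0.001, 0.004, -0.001]
[16.71, 0.02, -14.09, 0.001, -0.296, -0.001]
[27.55, 0.0, -9.74, 0.0, -0.596, -0.001]
```

Call:
move_arm(
  deltas=[
    [-2.7,0,-1.4,0,0,0,0],
    [-1.2,0,-6.3,0,0,0,0],
    [0.3,0,-11,0,0,0,0],
    [1.5,0,-15.5,0,0,0,0],
    [2.2,0,-17.5,0,0,0,0],
    [5.8,0,-16.6,0,-0.08,0,0],
    [9.4,0,-15.8,0,-0.15,0,0],
    [13,0,-15,0,-0.22,0,0],
    [16.7,0,-14.1,0,-0.3,0,0],
    [20.3,0,-12.6,0,-0.4,0,0],
    [24,0,-11.2,0,-0.5,0,0],
    [27.6,0,-9.7,0,-0.6,0,0],
    [27.6,0,-9.7,0,-0.6,0,0],
    [27.6,0,-9.7,0,-0.6,0,0],
  ],
)

```text
t: 8.6
tool_pos: [0.5164, 0.1753, 0.3004]
orientation: [0.125, 0.535, 0.832, -0.081]
ft_force: [-0.6, -1.0, 0.4]
opening: 0.0006
finger_force: 0.0
```

```bash
sed -i 's/out\["flap"\]=(k.sum(),/out["flap"]=k.any() and (k.sum(),/' h.py; python3 - <<'E' 2>/dev/null
from h import *
path(1)
for n in CEN:
    im,d,p=cloud(n); print(n,angles(p,CEN[n])); 
    if n=="scene": cv2.imwrite("pics/s1.png",cv2.resize(im[90:300,180:400,::-1],None,fx=2.5,fy=2.5))
E
```

```text
t 8.6 tcp [0.5164 0.1753 0.3004]
[2.44, 0.04, 9.21, 0.0, -0.002, 0.004]
[3.97, 0.04, 10.16, 0.0, -0.002, 0.004]
[4.53, 0.04, 10.73, 0.0, -0.002, 0.004]
[4.98, 0.05, 11.39, 0.0, -0.002, 0.004]
[5.34, 0.05, 12.13, 0.0, -0.002, 0.004]
[6.1, 0.05, 12.92, 0.0, -0.002, 0.004]
[6.69, 0.05, 13.72, 0.0, -0.002, 0.004]
[6.76, 0.05, 14.51, 0.0, -0.002, 0.004]
[6.44, 0.05, 15.24, 0.0, -0.002, 0.004]
[5.98, 0.05, 15.89, 0.0, -0.002, 0.004]
[5.55, 0.05, 16.32, 0.0, -0.002, 0.004]
[5.24, 0.05, 16.57, 0.0, -0.002, 0.004]
[4.98, 0.05, 16.72, 0.0, -0.002, 0.004]
[4.81, 0.05, 16.82, 0.0, -0.002, 0.004]
[7.71, 0.06, 15.24, 0.0, -0.002, 0.004]
top {'a': (np.int64(61), np.float64(1.52)), 'b': (np.int64(9), np.float64(-0.02)), 'flap': (np.int64(235), array([-0.03,  0.05,  0.14]))}
scene {'a': (np.int64(96), np.float64(1.52)), 'b': (np.int64(82), np.float64(-0.06)), 'flap': (np.int64(243), array([-0.02,  0.04,  0.09]))}
```

View pics/s1.png

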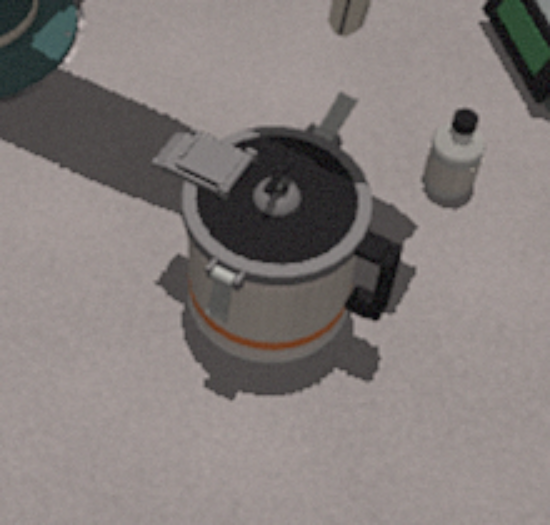

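The flap lies flat at (205,160) and lever b hangs down at (220,290). Lever a is still open at (335,115), with the fingertips above it at (350,15). Next I push lever a.

Call:
move_arm(
  deltas=[
    [1.2,0,4.4,0,0,0,0],
    [2.4,0,9,0,0,0,0],
    [4,0,10.2,0,0,0,0],
    [4.5,0,10.7,0,0,0,0],
    [5,0,11.4,0,0,0,0],
    [5.3,0,12.1,0,0,0,0],
    [6.1,0,12.9,0,0,0,0],
    [6.7,0,13.7,0,0,0,0],
    [6.8,0,14.5,0,0,0,0],
    [6.4,0,15.2,0,0,0,0],
    [6,0,15.9,0,0,0,0],
    [5.6,0,16.3,0,0,0,0],
    [5.2,0,16.6,0,0,0,0],
    [5,0,16.7,0,0,0,0],
    [5,0,16.7,0,0,0,0],
  ],
)

```text
t: 10.2
tool_pos: [0.5173, 0.174, 0.1268]
orientation: [0.123, 0.537, 0.831, -0.079]
ft_force: [-11.5, 20.2, 8.6]
opening: 0.0002
finger_force: 12.2
```

Call:
move_arm(
  deltas=[
    [-0.2,0,0.1,0,0,0,0],
    [-0.2,0,0.1,0,0,0,0],
  ],
)

```text
t: 10.4
tool_pos: [0.5184, 0.1724, 0.1267]
orientation: [0.123, 0.536, 0.831, -0.079]
ft_force: [-12.2, 23.2, 10.6]
opening: 0.0001
finger_force: 13.8
```

```bash
python3 - <<'E'
from h import *
t=get_state()["tool_pos"]-np.r_[C,0]; print("TCP radial",((-t[0]*np.sin(YAW)+t[1]*np.cos(YAW))).round(4))
p=lever(1,0,.04,-.03)
q=p.copy(); q[2]=.30
o=ori(np.pi/2,-.3)
rows([(p,o),(q,o)])
E
```

```text
TCP radial 0.1166
t 10.4 tcp [0.5184 0.1724 0.1267]
[2.94, -0.03, -1.45, 0.002, -0.006, 0.0]
[-1.92, -0.01, -17.53, 0.002, -0.006, 0.0]
```

Call:
move_arm(
  deltas=[
    [2.9,0,-1.4,0,0,0,0],
    [1.4,0,-6.3,0,0,0,0],
    [-0.1,0,-11,0,0,0,0],
    [-1.3,0,-15.5,0,0,0,0],
    [-1.9,0,-17.5,0,0,0,0],
    [-1.9,0,-17.5,0,0,0,0],
    [-1.9,0,-17.5,0,0,0,0],
  ],
)

```text
t: 11.1
tool_pos: [0.5051, 0.2003, 0.298]
orientation: [0.125, 0.537, 0.831, -0.081]
ft_force: [0.8, 0.1, -0.7]
opening: 0.0005
finger_force: 0.0
```

```bash
python3 - <<'E' 2>/dev/null
from h import *
for n in CEN:
    im,d,p=cloud(n); print(n,angles(p,CEN[n])); t=tinframe(p,CEN[n])
    r=np.hypot(t[:,0],t[:,1]); k=(r<.03)&(t[:,2]>.2)&(t[:,2]<.222); print("shaft shift",t[k].mean(0).round(4))
    a=im if n=="scene" else a0
    if n=="top": a0=im
print(get_state()["ft_force"])
v=np.hstack([cv2.resize(a0[130:270,150:320,::-1],(400,330)),cv2.resize(a[100:260,200:370,::-1],(400,330))])
cv2.imwrite("pics/s2.png",v)
E
```

```text
top {'a': (np.int64(13), np.float64(-0.05)), 'b': (np.int64(9), np.float64(0.04)), 'flap': (np.int64(237), array([-0.05,  0.04,  0.13]))}
shaft shift [ 0.0007 -0.0024  0.2135]
```

```bash
python3 - <<'E' 2>/dev/null
from h import *
im,d,p=cloud("scene"); print(angles(p,CEN["scene"]+[.0008,-.002]))
cv2.imwrite("pics/s2.png",cv2.resize(im[60:300,130:400,::-1],None,fx=2.4,fy=2.4))
print(get_state()["ft_force"])
E
```

```text
{'a': (np.int64(0), np.float64(nan)), 'b': (np.int64(82), np.float64(-0.05)), 'flap': (np.int64(241), array([-0.02,  0.03,  0.09]))}
[ 0.87165089  1.01722424 -0.20494217]
```

View pics/s2.png

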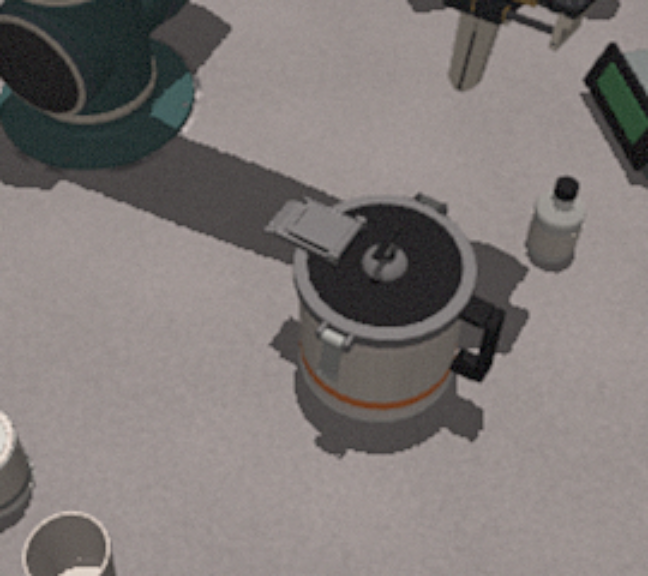

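The flap is flat at (320,228) and lever b is down at (330,350). Only lever a's cam shows at (430,203), so that lever is down behind the tin. The tin is upright, and the fingers at (470,50) are clear of everything.

```bash
python3 -c "
from plant import *
print(finish_job())"
```

```text
the job is handed in; nothing more can be done
None
```

I pushed the spout flap and both clamp levers shut, with the tin upright and shifted only about 2 mm, and handed the job in at about 11 s of the 51 s; no verdict came back, and lever a was confirmed only by push force and a few top-camera points.

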